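Lock the depth stop of a reed-curving jig

ROBOT

A 7-joint arm with a two-finger parallel gripper is mounted at the origin on the work surface. World frame = base frame: x ahead of the robot, y to its left, z up, the work surface at z = 0. Lengths are in m, angles in rad, forces in N, time in s.
With the tool pointing down it reaches from about 0.4 to 0.85 m from the base axis. Payload 10.4 kg.
Tool frame: the origin (TCP) lies on the centre line of the jaws, within the pads' length; the fingertips stand 11 mm ahead of it and the grasp point (between the pads) lies 8 mm behind it (manip.finger_overhang is the distance from the TCP to the fingertips, in m); z points along the fingers, y is the line along which they close (so a half turn about z gives the same grasp; the last joint's range is limited). The gripper opens to 85 mm and grips with 20 to 120 N. Pads are 22 mm wide; open, the fingers measure 114 mm over their backs; the gripper's body (76 mm by 85 mm) begins 54 mm behind the grasp point. The pads swing forward as they close: fully open they stand 13 mm farther back than shut.
Start: joints at [1.173, 0.332, -0.065, 1.46, 0.022, 1.35, -0.088], TCP at [0.229, -0.582, 0.242] pointing down, gripper open.
Joint ranges: [-2.6, 2.6], [-0.5, 2.12], [-1.47, 1.34], [0.16, 2.42], [-1.27, 4.41], [0.06, 2.06], [-2.6, 2.6]. Speed limits (rad/s): [2.22, 2.22, 2.79, 2.79, 3.14, 3.14, 3.14].

INTERFACE

Orientations are given as a unit quaternion [x, y, z, w].
In Python, from workcell import manip, imaging, workorder gives the robot as it stands.
- The arm moves only by the tool jog_arm, never from a script. Its argument "deltas" is a list of rows, each an object with "gripper": the opening, from 0 (shut) to 1 (fully open); "offset": the shift along the tool's x, y, z in m, a list of three; "rotation": the turn, a rotation vector about the tool's x, y, z in degrees, a list of three. In form: [{"gripper": gripper, "offset": [tx, ty, tz], "rotation": [ax, ay, az]}, ...]. A call has 1 to 20 rows; each row shifts and turns the commanded pose from where the row before left it, along the tool's axes as they then stand; what a row does not reach is not made up. A row lasts 1/10 s, in which the tool goes at most 50 mm and 8.59 degrees, less where a joint would pass 70% of its speed; a pose out of reach is approached as far as the arm can. A call with a gripper value outside its range is refused whole. The fingers move at their own pace and stop on an object; "newtons" is the grip in N (left out, the last holds). Time passes only in rows, so rows that do not move let the fingers close. It gives the time, the measured TCP pose, the force, the opening and the grip force at its end, in the units of the state.
- manip.get_obs(): the state, without advancing time (a new reading comes with each control period).
- imaging.camera(name): name is "side" or "top" or "wrist"; returns the picture (480x640x3 uint8, blue, green, red); there is no depth.
- imaging.camera_model(name): a dict with "camera_matrix" (3x3 intrinsics, pixels), "k1" (the pictures are not rectified: a ray, as slopes to the right and down, at radius r is drawn at 1 + k1 r^2 times it, then the intrinsics apply), "world_to_cam" (4x4, takes a point from world to camera coordinates); the wrist camera has in their place "hand_eye" (4x4, takes a point from camera to tool coordinates, whose origin is the TCP and whose axes are the flange's). Camera axes: x right, y up, looking along -z (the intrinsics and any distortion apply to the point x, -y, -z); pixel columns grow to the right and rows downward; lengths in m; the calibration is good to about 2 mm. A picture is of the moment at which its call begins: read the wrist's pose just before it. camera_model takes no time and is no camera call.
- workorder.hand_in(): hands the job in; it is judged then, once.
The state is a dict: "clock": time; "joint_pos": joint angles; "joint_velocities": joint speeds; "tau": joint torques, N m; "position": TCP position; "ee_rot": TCP orientation; "ft_force": force on the tool from outside, world axes, zero at the start; "torque": the same for the moment, N m; "grip_width": opening from 0.0 (shut) to 1.0 (fully open); "grasp_force": force on a finger pad.
Only numpy, scipy, OpenCV 4.12 (cv2) and the standard library are available. Lean on these libraries where they do the work, as an engineer would, in place of code of your own. Each camera call takes 0.05 s, during which the arm holds its last target. There are 200 camera calls.

TASK

Lock the depth stop on the reed-curving jig: slide the loose spanner fully home on the square lower nut, its handle lying along the jig beside the stop post, and let go of it. Then turn the jam nut clockwise by its arm until it is tight, finishing with a firm push of about 12 N at the peg held for a moment (never more than 20 N), while the spanner keeps the lower nut from being carried round. Leave the spanner on the nut and do not disturb the other things on the bench.

Things in the scene. Friction and masses are not known exactly. Their poses are not given: they have to be found in the camera images.
- jig: Fixed reed-curving jig. Origin on the bench under the screw axis, z up, x from stop post to screw. Oak board 370 x 220 x 15 mm thick (x -230 to 140, y -110 to 110). A 20 mm threaded screw stands at the origin, top 90 mm above the bench. A fixed steel curving block: x -5 to 125, y -98 to -72, top 45 mm above the bench.
- nut_axis (a point): Point on the screw axis half-way up the square steel lower nut, 27 mm above the bench; axes as the jig's. The nut, 40 mm across flats, flats square to the jig's x and y, sits on the board round the screw, 15 to 39 mm above the bench.
- stop_post: Fixed steel post, 12 mm diameter, 40 mm high, origin at its foot on the board, at jig x -195, y +21 mm. The spanner's handle, 20 mm wide, lies at its -y side (5 mm gap when straight) and leans on it as the jam nut is tightened.
- set_nut (a joint): Turn of the square lower nut, rad, 0 at the start, positive clockwise from above. It turns easily (0.04 N m) and the jam nut drags it round unless the spanner holds it; more than 0.25 rad either way loses the setting. With the spanner on, about 0.1 rad of slack is normal.
- jam_nut (a joint): Turn of the hexagonal jam nut, on top of the lower nut and relative to it, rad, positive clockwise from above = tightening. Starts at 0 to 0.35, drags with 0.12 N m (1 N at the peg), comes up hard at 1.3. A ring-spanner arm (top 55 mm above the bench) is fixed to it: at 0 it points 105 degrees anticlockwise from the jig's x axis, at 1.3 about 30 degrees.
- jam_peg (a point): Centre of the upright round peg at the end of the jam nut's arm: 14 mm diameter, 115 mm from the screw axis, free from 55 to 96 mm above the bench; this point is 75.5 mm above the bench. Take or push it to turn the jam nut.
- spanner_grip (a point): Centre of the wooden grip block of the loose steel spanner, 34 mm along x, 22 mm along y, 38 mm high; 31 mm above the underside. x points to the jaws, z up. Spanner 12 mm thick, 268 mm long, 70 mm wide at the jaws, 0.2 to 0.33 kg, lying flat; its 20 mm wide bar reaches 158 mm behind this point, its mass centre is about 7 mm behind.
- spanner_jaw (a point): Centre of the open jaws, 80 mm ahead (+x) of the grip point, 6 mm above the underside. Gap 42 mm, flaring to 52 mm at the mouth 30 mm ahead; the closed back is 21.5 mm behind, so fully home this point is about 1.5 mm short of the screw axis. It goes on from the post side, sliding along the jig's +x just above or on the board.
- spanner: The same spanner; origin under the centre of its jaws on its underside, axes as its points.
- tin: Bystander: grey cup, 64 mm across, 60 mm high, origin under its centre.
- stone: Bystander: dark block 110 x 40 x 25 mm, origin under its centre.
- reed_block: Bystander: wooden block 50 x 90 x 30 mm, origin under its centre.

How it is judged:
By the outcome, as a careful person would: the job done as asked, in the order asked, and still so for the second after the job is handed in, with the robot touching nothing.
It also fails if it takes over 64 s, if anything falls off the work surface, if the arm or the gripper's body presses on something with over 40 N, if the wrist force passes 120 N, or if a joint passes its speed limit or range.

## Working session

There is one attempt and no reset: what is moved stays moved. The work goes in short steps, Python scripts to look and compute and a tool call to move; the robot and the scene stay as the last step left them, time stands still between calls to the robot, and variables do not carry over. Pictures are saved under pics/ and viewed, at most 10 in all, crops included, and the job is handed in when it is done.

Besides the shell and the picture viewer there is one more tool, called after "Request:" as name(argument=value, ...), one argument or row to a line, values as JSON. jog_arm: Moves the arm, as the interface text tells. Its arguments: {"type":"object","properties":{"deltas":{"type":"array","items":{"type":"object","properties":{"gripper":{"type":"number"},"offset":{"type":"array","items":{"type":"number"}},"rotation":{"type":"array","items":{"type":"number"}}}}},"newtons":{"type":"number"}},"required":["deltas"]}

```bash
mkdir -p pics; ls; python3 - <<'E'
from workcell import manip, imaging
import cv2, numpy as np
np.set_printoptions(precision=4,suppress=True)
print(manip.get_obs(), manip.finger_overhang)
for n in ("side","top","wrist"):
    im=imaging.camera(n); cv2.imwrite(f"pics/{n}0.png",im); print(n,imaging.camera_model(n))
E
```

```text
pics
{'clock': 0.0, 'joint_pos': array([ 1.1734,  0.3329, -0.0647,  1.461 ,  0.0216,  1.3499, -0.0885]), 'joint_velocities': array([ 0.0006, -0.0003,  0.0006,  0.0002,  0.0002,  0.0005,  0.0008]), 'tau': array([ -0.0008, -62.5449,   0.0488, -39.1612,   0.0162,   0.0098,
         0.    ]), 'position': array([ 0.2287, -0.5813,  0.2415]), 'ee_rot': array([ 0.9825,  0.1863, -0.0002, -0.0007]), 'ft_force': array([-0.3546,  0.7762, -0.2358]), 'torque': array([-0.0287,  0.0793, -0.0336]), 'grasp_force': 0.0, 'grip_width': 0.996805032484621} 0.011
side {'camera_matrix': array([[579.6969,   0.    , 326.5245],
       [  0.    , 579.6969, 241.099 ],
       [  0.    ,   0.    ,   1.    ]]), 'k1': -0.1129950984358282, 'world_to_cam': array([[-0.9266, -0.3757,  0.0179,  0.5174],
       [ 0.2697, -0.6306,  0.7277, -0.2002],
       [-0.2622,  0.6791,  0.6857, -1.3324],
       [ 0.    ,  0.    ,  0.    ,  1.    ]])}
top {'camera_matrix': array([[485.0527,   0.    , 314.8891],
       [  0.    , 485.0527, 238.5635],
       [  0.    ,   0.    ,   1.    ]]), 'k1': -0.005593276665271498, 'world_to_cam': array([[-0.0259, -0.9997, -0.0003,  0.0485],
       [ 0.9825, -0.0256,  0.1845, -0.5529],
       [-0.1844,  0.0045,  0.9828, -1.1615],
       [ 0.    ,  0.    ,  0.    ,  1.    ]])}
wrist {'camera_matrix': array([[376.1497,   0.    , 324.7522],
       [  0.    , 376.1497, 238.4844],
       [  0.    ,   0.    ,   1.    ]]), 'k1': 0.009701675949324811, 'hand_eye': array([[-0.0006,  0.9549,  0.297 ,  0.0754],
       [ 1.    ,  0.0005,  0.0005,  0.0004],
       [ 0.0003,  0.297 , -0.9549, -0.1313],
       [ 0.    ,  0.    ,  0.    ,  1.    ]])}
```

View pics/top0.png

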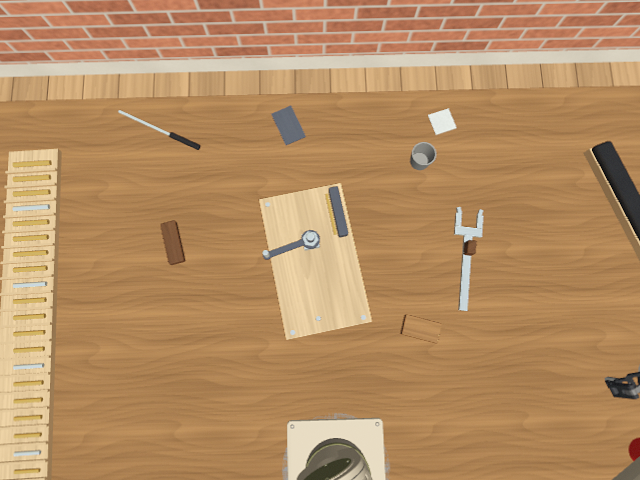

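View pics/side0.png

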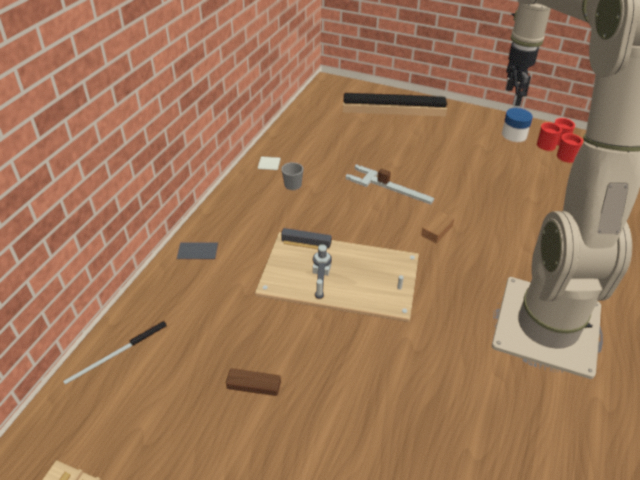

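Top view: screw about (310,239), peg (266,255), post (318,317), spanner grip (470,247), jaws opening upward near (469,210). In the side view the screw is at (322,250), the peg at (320,290) and the grip at (384,175).

```bash
cat > h.py <<'E'
import cv2, numpy as np
from workcell import manip, imaging
from scipy.spatial.transform import Rotation as R
np.set_printoptions(precision=4,suppress=True)
def cam(name,obs=None):
    m=imaging.camera_model(name); K=m["camera_matrix"]; k1=m["k1"]
    if name=="wrist":
        T=np.eye(4); T[:3,:3]=R.from_quat(obs["ee_rot"]).as_matrix(); T[:3,3]=obs["position"]
        c2w=T@m["hand_eye"]
    else: c2w=np.linalg.inv(m["world_to_cam"])
    return K,k1,c2w
def rays(c,px):
    K,k1,c2w=c
    px=np.atleast_2d(np.asarray(px,float))
    u=cv2.undistortPoints(px[:,None],K,np.array([k1,0,0,0.]))[:,0]
    d=np.c_[u[:,0],-u[:,1],-np.ones(len(u))]@c2w[:3,:3].T
    return c2w[:3,3],d
def onz(c,px,z):
    o,d=rays(c,px); return (o+d*((z-o[2])/d[:,2])[:,None])[:,:2]
def proj(c,P):
    K,k1,c2w=c; w=np.linalg.inv(c2w); P=np.atleast_2d(P)
    q=P@w[:3,:3].T+w[:3,3]; q=q*[1,-1,-1]
    return cv2.projectPoints(q,np.zeros(3),np.zeros(3),K,np.array([k1,0,0,0.]))[0][:,0]
def tri(c1,p1,c2,p2):
    o1,d1=rays(c1,p1);o2,d2=rays(c2,p2)
    A=np.c_[d1[0],-d2[0]]; s=np.linalg.lstsq(A,o2-o1,rcond=None)[0]
    a=o1+s[0]*d1[0];b=o2+s[1]*d2[0]; return (a+b)/2,np.linalg.norm(a-b)
E
python3 - <<'E'
from h import *
im=cv2.imread("pics/top0.png"); c=cam("top")
hsv=cv2.cvtColor(im,cv2.COLOR_BGR2HSV)
def big(m,x0,y0,x1,y1):
    z=np.zeros_like(m); z[y0:y1,x0:x1]=m[y0:y1,x0:x1]
    cs,_=cv2.findContours(z,cv2.RETR_EXTERNAL,cv2.CHAIN_APPROX_NONE)
    return max(cs,key=cv2.contourArea)[:,0]
print("hsv board",hsv[300,330],"bench",hsv[300,400],"bar",hsv[290,465],"grip",hsv[247,470])
lt=((hsv[...,2]>200)&(hsv[...,1]<130)).astype(np.uint8)*255
b=big(cv2.morphologyEx(lt,cv2.MORPH_CLOSE,np.ones((25,25))),240,170,390,350)
P=onz(c,b,.015).astype(np.float32); r=cv2.minAreaRect(P); print("board",r, cv2.boxPoints(r))
st=((hsv[...,1]<70)&(hsv[...,2]>130)).astype(np.uint8)*255
s=big(st,440,195,500,320); S=onz(c,s,.012)
r=cv2.minAreaRect(S.astype(np.float32)); print("spanner",r,cv2.boxPoints(r))
m=np.zeros(im.shape[:2],np.uint8); cv2.drawContours(m,[s[:,None]],-1,255,-1)
ys,xs=np.nonzero(m); Q=onz(c,np.c_[xs,ys],.012); 
x0=Q[:,0].min()
bar=Q[(Q[:,0]>x0+.01)&(Q[:,0]<x0+.12)]
v=cv2.fitLine(bar.astype(np.float32),cv2.DIST_L2,0,.001,.001).ravel(); print("bar axis",v,"ang",np.degrees(np.arctan2(v[1],v[0])))
dk=((hsv[...,2]<120)).astype(np.uint8)*255
g=big(dk,455,235,485,262); print("grip px",g.min(0),g.max(0),onz(c,[g.mean(0)],.05))
j=cv2.resize(im[180:350,240:500],None,fx=3,fy=3,interpolation=cv2.INTER_CUBIC); cv2.imwrite("pics/topcrop.png",j)
E
```

```text
hsv board [ 19  82 215] bench [ 15 131 177] bar [ 96  18 217] grip [ 13 139 130]
board ((0.5074019432067871, 0.04494158923625946), (0.36816444993019104, 0.2350441813468933), 10.30457592010498) [[ 0.3053  0.1276]
 [ 0.3473 -0.1036]
 [ 0.7095 -0.0378]
 [ 0.6675  0.1935]]
spanner ((0.5883020758628845, -0.366778701543808), (0.0723148062825203, 0.09066992253065109), 81.15106201171875) [[ 0.5379 -0.3955]
 [ 0.6275 -0.4095]
 [ 0.6387 -0.338 ]
 [ 0.5491 -0.3241]]
bar axis [ 0.0303  0.9995  0.586  -0.3665] ang 88.26334
grip px [463 239] [474 254] [[ 0.5225 -0.3458]]
```

View pics/topcrop.png

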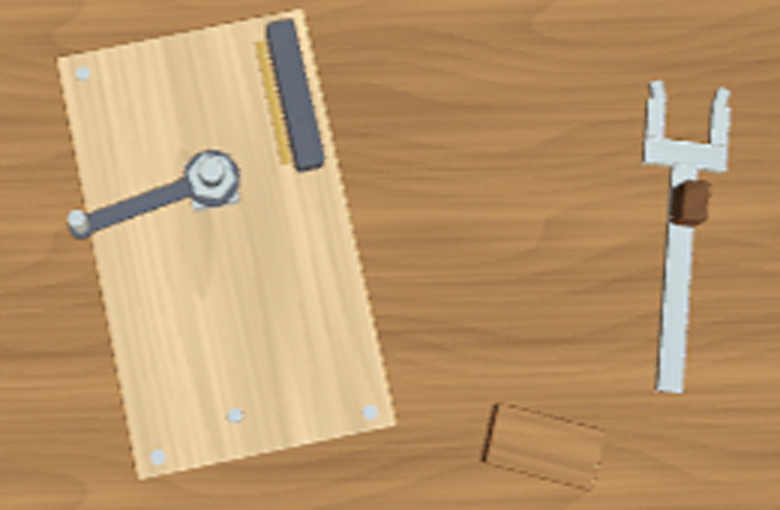

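Crop: screw top (211,170), peg top (76,218), post (235,413), board corners (58,58),(302,10),(396,425),(138,480); fork tips (657,85),(722,92), bar end (670,392), grip block about (690,203).

```bash
python3 - <<'E'
from h import *
im=cv2.imread("pics/top0.png"); c=cam("top"); cs_=cam("side")
u=lambda *p: (np.array(p,float)+.5)/3-.5+[240,180]
K=onz(c,u((58,58),(302,10),(396,425),(138,480)),.015); print("board corners",K)
e=np.diff(np.r_[K,K[:1]],axis=0); print("edges",np.linalg.norm(e,axis=1),np.degrees(np.arctan2(e[:,1],e[:,0])))
th=np.arctan2(*( (K[0]+K[1])-(K[2]+K[3]))[::-1]); print("th",np.degrees(th))
ctr=K.mean(0); Rj=np.array([[np.cos(th),-np.sin(th)],[np.sin(th),np.cos(th)]])
print("screw from board",ctr+Rj@[.045,0])
print("screw top",onz(c,u((211,170)),.09)); print("post",onz(c,u((235,413)),.055), "->screw",onz(c,u((235,413)),.055)+Rj@[.195,-.021])
pg=onz(c,u((76,216)),.096); print("peg",pg)
print("tri screw top",tri(c,u((211,170)),cs_,[(322.5,248)]))
hsv=cv2.cvtColor(im,cv2.COLOR_BGR2HSV)
st=((hsv[...,1]<70)&(hsv[...,2]>130)).astype(np.uint8); z=np.zeros_like(st); z[195:320,440:500]=st[195:320,440:500]
ys,xs=np.nonzero(z); Q=onz(c,np.c_[xs,ys],.012)
bar=Q[(ys>256)]; r=cv2.minAreaRect(bar.astype(np.float32)); print("bar",r)
v=cv2.fitLine(bar[(ys[ys>256]<308)&(ys[ys>256]>260)].astype(np.float32),cv2.DIST_L2,0,.001,.001).ravel(); a=np.arctan2(v[1],v[0]); print("bar ang",np.degrees(a),v)
d=np.array([np.cos(a),np.sin(a)]) if np.cos(a)>0 else -np.array([np.cos(a),np.sin(a)])
n=np.array([-d[1],d[0]]); p0=v[2:]
t=(Q-p0)@d; w=(Q-p0)@n; print("along",t.min(),t.max(),"width",w.min(),w.max(), "head w", w[ys<240].mean())
print("length",t.max()-t.min())
for name,tt in(("grip from end",t.min()+.158),("grip from tip",t.max()-.110)): print(name,p0+tt*d)
E
```

```text
board corners [[ 0.6699  0.1775]
 [ 0.7079 -0.0369]
 [ 0.3468 -0.1024]
 [ 0.3075  0.113 ]]
edges [0.2177 0.3669 0.2189 0.368 ] [ -79.9546 -169.7266  100.3317   10.0807]
th 10.176940015677554
screw from board [0.5523 0.0458]
screw top [[0.5525 0.046 ]]
post [[0.3592 0.0316]] ->screw [[0.5548 0.0454]]
peg [[0.5167 0.1546]]
tri screw top (array([0.5524, 0.0459, 0.0877]), np.float64(0.0010491588928948775))
bar ((0.4361679255962372, -0.344131737947464), (0.022004589438438416, 0.13740134239196777), 81.48213195800781)
bar ang -8.927039 [ 0.9879 -0.1552  0.4347 -0.3438]
along -0.06720523659718912 0.20071168786061 width -0.03507982612576744 0.037229435438964106 head w 0.0008524361195023002
length 0.26791692445779913
grip from end [ 0.5244 -0.3579]
grip from tip [ 0.5243 -0.3579]
```

```bash
cat >> h.py <<'E'
def plan(xyz,yaw):
    "rotation (deg, tool vec) first, then offset mm in the turned tool frame, tool down with x at yaw deg"
    o=manip.get_obs(); A=R.from_quat(o["ee_rot"])
    y=np.radians(yaw)/2; B=R.from_quat([np.cos(y),np.sin(y),0,0])
    print("t",round(o["clock"],2),"pos",o["position"],"rot",(A.inv()*B).as_rotvec(degrees=True),"off mm",1e3*B.inv().apply(np.array(xyz)-o["position"]),"F",o["ft_force"],"q",o["joint_pos"])
E
python3 -c "
from h import *
plan([.5243,-.3579,.13],-8.9)"
```

```text
t 0.15 pos [ 0.2287 -0.5814  0.2417] rot [-0.0534  0.017  30.3754] off mm [ 257.4405 -266.5188  111.739 ] F [ 0.162  -0.1569  0.0287] q [ 1.1734  0.3327 -0.0647  1.4607  0.0216  1.3499 -0.0885]
```

Request:
jog_arm(
  deltas=[
    {"gripper": 0.7,"offset": [0,0,0],"rotation": [0,0,7.6]},
    {"gripper": 0.7,"offset": [0,0,0],"rotation": [0,0,7.6]},
    {"gripper": 0.7,"offset": [0,0,0],"rotation": [0,0,7.6]},
    {"gripper": 0.7,"offset": [0,0,0],"rotation": [0,0,7.6]},
    {"gripper": 0.7,"offset": [0.0257,-0.0267,0.0112],"rotation": [0,0,0]},
    {"gripper": 0.7,"offset": [0.0257,-0.0267,0.0112],"rotation": [0,0,0]},
    {"gripper": 0.7,"offset": [0.0257,-0.0267,0.0112],"rotation": [0,0,0]},
    {"gripper": 0.7,"offset": [0.0257,-0.0267,0.0112],"rotation": [0,0,0]},
    {"gripper": 0.7,"offset": [0.0257,-0.0267,0.0112],"rotation": [0,0,0]},
    {"gripper": 0.7,"offset": [0.0257,-0.0267,0.0112],"rotation": [0,0,0]},
    {"gripper": 0.7,"offset": [0.0257,-0.0267,0.0112],"rotation": [0,0,0]},
    {"gripper": 0.7,"offset": [0.0257,-0.0267,0.0112],"rotation": [0,0,0]},
    {"gripper": 0.7,"offset": [0.0257,-0.0267,0.0112],"rotation": [0,0,0]},
    {"gripper": 0.7,"offset": [0.0257,-0.0267,0.0112],"rotation": [0,0,0]},
    {"gripper": 0.7,"offset": [0,0,0],"rotation": [0,0,0]},
  ],
  newtons=60,
)

```text
clock: 1.65
position: [0.5279, -0.3515, 0.1282]
ee_rot: [0.997, -0.074, -0.0, -0.002]
ft_force: [-0.3, 0.6, 0.1]
grip_width: 0.7
grasp_force: 0.0
```

```bash
python3 - <<'E'
from h import *
plan([.5243,-.3579,.031],-8.9)
o=manip.get_obs(); im=imaging.camera("wrist"); cv2.imwrite("pics/w1.png",im); np.save("w1.npy",o,allow_pickle=True)
c=cam("wrist",o)
d=np.radians(-8.9); X=np.array([np.cos(d),np.sin(d),0]);Y=np.array([-X[1],X[0],0]); g=np.array([.5243,-.3579,.012])
ov=im.copy()
for a,b in((-158,10),(-158,-10),(110,21),(110,-21),(58.5,0)):
    p=proj(c,g+X*a/1e3+Y*b/1e3)[0]; print(a,b,p); cv2.circle(ov,tuple(int(round(v)) for v in p),3,(0,0,255),1)
for a,b in((17,11),(17,-11),(-17,11),(-17,-11)):
    p=proj(c,g+X*a/1e3+Y*b/1e3+[0,0,.038])[0]; cv2.circle(ov,tuple(int(round(v)) for v in p),3,(255,0,255),1)
cv2.imwrite("pics/w1o.png",ov)
E
```

```text
t 1.65 pos [ 0.5279 -0.3515  0.1282] rot [-0.2472  0.0593  0.4333] off mm [-2.5478  6.8771 97.1629] F [-0.3273  0.6226  0.144 ] q [ 0.6529  0.4417 -0.1757  1.5605  0.0779  1.1489 -1.257 ]
-158 10 [319.5951 425.1829]
-158 -10 [344.1963 425.4095]
110 21 [302.5711  65.3891]
110 -21 [372.4304  65.8541]
58.5 0 [336.1105 153.2989]
```

View pics/w1o.png

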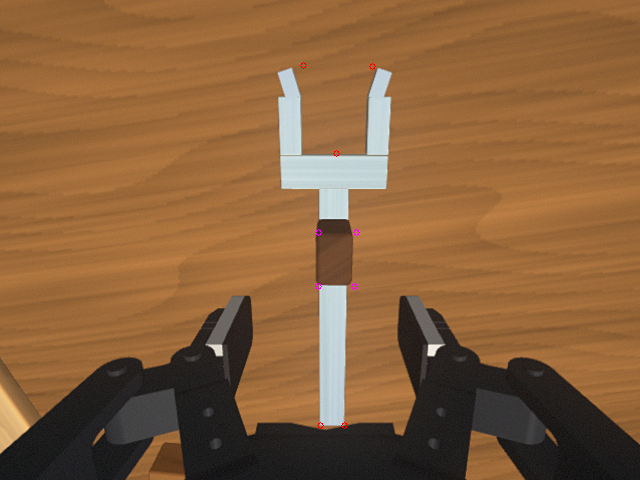

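The wrist view matches the estimate: head centre at (334,170) against 336 predicted, block at (334,250), bar end at (332,425). The grip therefore shifts about 1 mm to +y.

Request:
jog_arm(
  deltas=[
    {"gripper": 0.7,"offset": [-0.0025,0.0059,0.03],"rotation": [-0.2,0,0]},
    {"gripper": 0.7,"offset": [0,0,0.03],"rotation": [0,0,0]},
    {"gripper": 0.7,"offset": [0,0,0],"rotation": [0,0,0]},
    {"gripper": 0.7,"offset": [0,0,0],"rotation": [0,0,0]},
  ],
)

```text
clock: 2.1
position: [0.5202, -0.3639, 0.0708]
ee_rot: [0.997, -0.078, -0.0, 0.002]
ft_force: [1.1, 0.2, 0.1]
grip_width: 0.704
grasp_force: 0.0
```

```bash
python3 -c "
from h import *
plan([.5245,-.3569,.031],-8.6)"
```

```text
t 2.1 pos [ 0.5202 -0.3639  0.0708] rot [ 0.202   0.0358 -0.3847] off mm [ 3.239  -7.6105 39.8325] F [1.1011 0.1503 0.0887] q [ 0.6626  0.499  -0.1631  1.6082  0.0942  1.0412 -1.2562]
```

Request:
jog_arm(
  deltas=[
    {"gripper": 0.7,"offset": [0.0032,-0.0076,0],"rotation": [0,0,-0.4]},
    {"gripper": 0.7,"offset": [0,0,0],"rotation": [0,0,0]},
    {"gripper": 0.7,"offset": [0,0,0.02],"rotation": [0,0,0]},
    {"gripper": 0.7,"offset": [0,0,0],"rotation": [0,0,0]},
    {"gripper": 0.7,"offset": [0,0,0],"rotation": [0,0,0]},
    {"gripper": 0.7,"offset": [0,0,0],"rotation": [0,0,0]},
  ],
)

```text
clock: 2.7
position: [0.5256, -0.3566, 0.0515]
ee_rot: [0.997, -0.074, 0.001, 0.002]
ft_force: [0.2, 0.3, -0.4]
grip_width: 0.695
grasp_force: 0.0
```

```bash
python3 -c "
from h import *
plan([.5245,-.3569,.031],-8.6)"
```

```text
t 2.7 pos [ 0.5256 -0.3566  0.0515] rot [ 0.236 -0.077  0.078] off mm [-1.0875  0.4388 20.4968] F [ 0.1917  0.333  -0.3842] q [ 0.6502  0.5214 -0.1656  1.6208  0.1014  1.005  -1.2675]
```

Good; descend and grip.

Request:
jog_arm(
  deltas=[
    {"gripper": 0.7,"offset": [-0.001,0.0004,0.01],"rotation": [0.2,0,0]},
    {"gripper": 0.7,"offset": [0,0,0.0105],"rotation": [0,0,0]},
    {"gripper": 0.7,"offset": [0,0,0],"rotation": [0,0,0]},
    {"gripper": 0.7,"offset": [0,0,0],"rotation": [0,0,0]},
    {"gripper": 0.1,"offset": [0,0,0],"rotation": [0,0,0]},
    {"gripper": 0.1,"offset": [0,0,0],"rotation": [0,0,0]},
    {"gripper": 0.1,"offset": [0,0,0],"rotation": [0,0,0]},
    {"gripper": 0.1,"offset": [0,0,0],"rotation": [0,0,0]},
    {"gripper": 0.1,"offset": [0,0,0],"rotation": [0,0,0]},
    {"gripper": 0.1,"offset": [0,0,0],"rotation": [0,0,0]},
    {"gripper": 0.1,"offset": [0,0,0],"rotation": [0,0,0]},
    {"gripper": 0.1,"offset": [0,0,0],"rotation": [0,0,0]},
  ],
  newtons=60,
)

```text
clock: 3.9
position: [0.5243, -0.3568, 0.0303]
ee_rot: [0.997, -0.074, 0.0, 0.0]
ft_force: [-0.5, -0.4, 6.2]
grip_width: 0.25
grasp_force: 60.1
```

```bash
python3 -c "
from h import *
plan([.5245,-.3569,.031],-8.6)"
```

```text
t 3.9 pos [ 0.5243 -0.3568  0.0303] rot [ 0.0199 -0.0425  0.0722] off mm [ 0.1863  0.0872 -0.7414] F [-0.4566 -0.3763  6.1529] q [ 0.6522  0.5471 -0.1643  1.6328  0.1034  0.9694 -1.2667]
```

Request:
jog_arm(
  deltas=[
    {"gripper": 0.1,"offset": [0,0,-0.01],"rotation": [0,0,0]},
    {"gripper": 0.1,"offset": [0,0,-0.02],"rotation": [0,0,0]},
    {"gripper": 0.1,"offset": [0,0,-0.02],"rotation": [0,0,0]},
    {"gripper": 0.1,"offset": [0,0,-0.02],"rotation": [0,0,-2]},
    {"gripper": 0.1,"offset": [0,0,0],"rotation": [0,0,-4]},
    {"gripper": 0.1,"offset": [0,0,0],"rotation": [0,0,-5]},
    {"gripper": 0.1,"offset": [0,0,0],"rotation": [0,0,-5]},
    {"gripper": 0.1,"offset": [0,0,0],"rotation": [0,0,-2.8]},
    {"gripper": 0.1,"offset": [0,0,0],"rotation": [0,0,0]},
    {"gripper": 0.1,"offset": [0,0,0],"rotation": [0,0,0]},
    {"gripper": 0.1,"offset": [0,0,0],"rotation": [0,0,0]},
  ],
)

```text
clock: 5.0
position: [0.5238, -0.3565, 0.0997]
ee_rot: [0.996, 0.089, -0.0, -0.0]
ft_force: [-0.2, 0.2, -2.7]
grip_width: 0.252
grasp_force: 59.0
```

```bash
python3 -c "
from h import *
plan([.4098,.0203,.1],10.2)"
```

```text
t 5.0 pos [ 0.5238 -0.3565  0.0997] rot [-0.0131  0.0195  0.003 ] off mm [ -45.5133 -391.0824   -0.3039] F [-0.2193  0.1709 -2.6552] q [ 0.7023  0.4718 -0.2292  1.5861  0.1163  1.0975 -0.9485]
```

Request:
jog_arm(
  deltas=[
    {"gripper": 0.1,"offset": [-0.0015,-0.015,0],"rotation": [0,0,0]},
    {"gripper": 0.1,"offset": [-0.0035,-0.03,0],"rotation": [0,0,0]},
    {"gripper": 0.1,"offset": [-0.0035,-0.03,0],"rotation": [0,0,0]},
    {"gripper": 0.1,"offset": [-0.0035,-0.03,0],"rotation": [0,0,0]},
    {"gripper": 0.1,"offset": [-0.0035,-0.03,0],"rotation": [0,0,0]},
    {"gripper": 0.1,"offset": [-0.0035,-0.03,0],"rotation": [0,0,0]},
    {"gripper": 0.1,"offset": [-0.0035,-0.03,0],"rotation": [0,0,0]},
    {"gripper": 0.1,"offset": [-0.0035,-0.03,0],"rotation": [0,0,0]},
    {"gripper": 0.1,"offset": [-0.0035,-0.03,0],"rotation": [0,0,0]},
    {"gripper": 0.1,"offset": [-0.0035,-0.03,0],"rotation": [0,0,0]},
    {"gripper": 0.1,"offset": [-0.0035,-0.03,0],"rotation": [0,0,0]},
    {"gripper": 0.1,"offset": [-0.0035,-0.03,0],"rotation": [0,0,0]},
    {"gripper": 0.1,"offset": [-0.0035,-0.03,0],"rotation": [0,0,0]},
    {"gripper": 0.1,"offset": [-0.0015,-0.015,0],"rotation": [0,0,0]},
    {"gripper": 0.1,"offset": [-0.0025,-0.001,0],"rotation": [0,0,0]},
    {"gripper": 0.1,"offset": [0,0,0],"rotation": [0,0,0]},
    {"gripper": 0.1,"offset": [0,0,0],"rotation": [0,0,0]},
    {"gripper": 0.1,"offset": [0,0,0],"rotation": [0,0,0]},
  ],
)

```text
clock: 6.8
position: [0.4078, 0.0188, 0.0998]
ee_rot: [0.996, 0.089, 0.0, 0.0]
ft_force: [0.0, -0.6, -3.2]
grip_width: 0.246
grasp_force: 59.2
```

```bash
python3 - <<'E'
from h import *
plan([.4098,.0203,.1],10.2)
o=manip.get_obs(); im=imaging.camera("wrist"); cv2.imwrite("pics/w2.png",im)
c=cam("wrist",o); S=np.array([.5525,.046,0]); t=np.radians(10.2); M=R.from_rotvec([0,0,t]).as_matrix()
ov=im.copy()
for p,col in (((0,0,.09),(0,0,255)),((-.195,.021,.055),(0,0,255)),((-.02,.02,.039),(0,255,0)),((-.02,-.02,.039),(0,255,0)),((-.23,.11,.015),(255,0,0)),((-.23,-.11,.015),(255,0,0)),((.14,.11,.015),(255,0,0)),((.14,-.11,.015),(255,0,0)),((-.02,.02,.015),(0,255,0)),((-.02,-.02,.015),(0,255,0))):
    q=proj(c,S+M@np.array(p))[0]; print(p,q); cv2.circle(ov,tuple(int(round(v)) for v in q),3,col,1)
cv2.imwrite("pics/w2o.png",ov)
E
```

```text
t 6.8 pos [0.4078 0.0188 0.0998] rot [ 0.006  -0.0058 -0.0166] off mm [ 2.2476 -1.0736 -0.1892] F [ 0.0046 -0.617  -3.2064] q [ 0.3602  0.0269 -0.5173  2.1418  0.0162  0.9763 -1.5591]
(0, 0, 0.09) [ 319.3705 -131.2892]
(-0.195, 0.021, 0.055) [283.5143 358.7137]
(-0.02, 0.02, 0.039) [276.2461  -0.8475]
(-0.02, -0.02, 0.039) [366.1471  -0.9375]
(-0.23, 0.11, 0.015) [158.8896 368.0176]
(-0.23, -0.11, 0.015) [486.5361 367.7694]
(0.14, 0.11, 0.015) [  20.3334 -487.1388]
(0.14, -0.11, 0.015) [ 619.8525 -487.9098]
(-0.02, 0.02, 0.015) [282.0944  13.8901]
(-0.02, -0.02, 0.015) [361.1671  13.8106]
```

View pics/w2o.png

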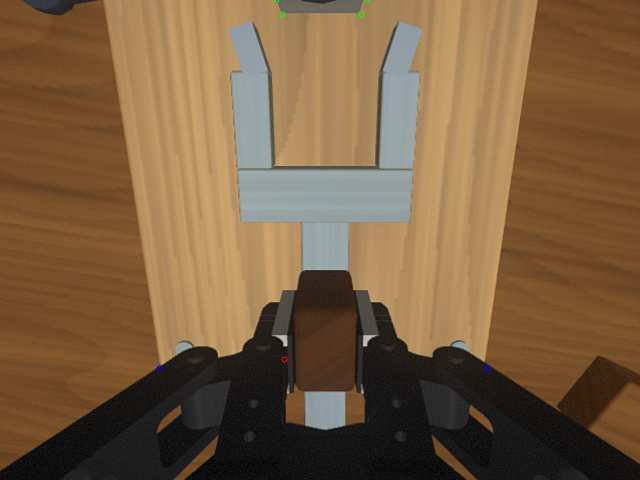

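The wrist view shows the fork straight ahead (inner edges 273 and 378, centred on the tool), and the nut's near corners at (282,13) and (361,13) agree with the estimate.

```bash
python3 - <<'E'
from h import *
im=cv2.imread("pics/w2.png"); o=manip.get_obs(); c=cam("wrist",o)
h=cv2.cvtColor(im,cv2.COLOR_BGR2HSV); v=cv2.GaussianBlur(h[...,2],(5,5),0).astype(int)
S=np.array([.5525,.046]); t=np.radians(10.2); Ri=np.array([[np.cos(t),np.sin(t)],[-np.sin(t),np.cos(t)]])
for r in (60,120,180,240,300):
    g=np.diff(v[r]); l=80+np.argmax(g[80:200]); rr=440+np.argmin(g[440:560])
    P=onz(c,[(l+.5,r),(rr+.5,r)],.015); print(r,l,rr,(P-S)@Ri.T)
for r in (2,5,8,11,13): print(r,h[r,275:290,1],h[r,355:370,1])
print(h[0:25,320,1])
E
```

```text
60 112 528 [[-0.0414  0.1094]
 [-0.0416 -0.1077]]
120 121 519 [[-0.0712  0.1096]
 [-0.0713 -0.1077]]
180 131 510 [[-0.1039  0.1092]
 [-0.104  -0.1076]]
240 141 501 [[-0.1399  0.1088]
 [-0.14   -0.1075]]
300 150 493 [[-0.1797  0.1089]
 [-0.1798 -0.108 ]]
2 [124 123  91  31  25  32  35  31  35  32  32  39  26  30  33] [ 28  34  30  28  33  26  20  84 116 122 122 116 123 119 120]
5 [123 118 121  99  31  27  34  35  36  34  30  25  30  36  37] [ 22  28  30  23  30  25  84 115 121 118 123 119 121 116 121]
8 [115 120 116 124 122  57  18  27  31  29  26  24  32  30  29] [ 27  29  28  25  33  81 112 121 122 118 119 118 120 123 120]
11 [122 118 118 125 121 120  55  21  20  24  22  29  23  26  18] [ 26  22  27  30  82 113 124 117 117 119 121 127 123 121 120]
13 [121 124 122 119 117 121 122 110 108 113 112 113 111 114 113] [109 117 118 118 117 118 121 123 115 119 120 120 116 117 120]
[ 31  10  36  26  27  26  19  31  31  32  26  21  41 112 123 121 122 122
 122 122 119 121 119 120 120]
```

```bash
python3 -c "
from h import *
plan([.4101,.0212,.048],10.2)"
```

```text
t 6.85 pos [0.4077 0.019  0.0998] rot [ 0.0003  0.0008 -0.0068] off mm [ 2.7231 -1.7706 51.7699] F [-0.1984 -0.3464 -3.3387] q [ 0.3601  0.027  -0.5175  2.1419  0.0161  0.9764 -1.5592]
```

Request:
jog_arm(
  deltas=[
    {"gripper": 0.1,"offset": [0.0027,-0.0018,0],"rotation": [0,0,0]},
    {"gripper": 0.1,"offset": [0,0,0.012],"rotation": [0,0,0]},
    {"gripper": 0.1,"offset": [0,0,0.015],"rotation": [0,0,0]},
    {"gripper": 0.1,"offset": [0,0,0.015],"rotation": [0,0,0]},
    {"gripper": 0.1,"offset": [0,0,0.009],"rotation": [0,0,0]},
    {"gripper": 0.1,"offset": [0,0,0],"rotation": [0,0,0]},
    {"gripper": 0.1,"offset": [0,0,0],"rotation": [0,0,0]},
    {"gripper": 0.1,"offset": [0,0,0],"rotation": [0,0,0]},
  ],
)

```text
clock: 7.65
position: [0.4104, 0.0219, 0.0493]
ee_rot: [0.996, 0.09, 0.001, 0.0]
ft_force: [-0.6, 0.4, -3.8]
grip_width: 0.25
grasp_force: 59.2
```

```bash
python3 - <<'E'
from h import *
S=np.array([.5528,.0469]); t=np.radians(10.2); X=np.array([np.cos(t),np.sin(t)])
g=S-.0815*X
plan([*g,.047],10.2)
E
```

```text
t 7.65 pos [0.4104 0.0219 0.0493] rot [ 0.0135 -0.0574  0.0727] off mm [63.0979  0.6409  2.3051] F [-0.5855  0.4038 -3.7516] q [ 0.3402  0.1237 -0.5201  2.1779  0.0815  0.8569 -1.6215]
```

Request:
jog_arm(
  deltas=[
    {"gripper": 0.1,"offset": [0.005,0.0006,0.001],"rotation": [0,0,0]},
    {"gripper": 0.1,"offset": [0.008,0,0.001],"rotation": [0,0,0]},
    {"gripper": 0.1,"offset": [0.008,0,0],"rotation": [0,0,0]},
    {"gripper": 0.1,"offset": [0.008,0,0],"rotation": [0,0,0]},
    {"gripper": 0.1,"offset": [0.006,0,0],"rotation": [0,0,0]},
    {"gripper": 0.1,"offset": [0.004,0,0],"rotation": [0,0,0]},
    {"gripper": 0.1,"offset": [0,0,0],"rotation": [0,0,0]},
    {"gripper": 0.1,"offset": [0,0,0],"rotation": [0,0,0]},
    {"gripper": 0.1,"offset": [0,0,0],"rotation": [0,0,0]},
  ],
)

```text
clock: 8.55
position: [0.4481, 0.0281, 0.0467]
ee_rot: [0.996, 0.09, -0.0, 0.0]
ft_force: [0.2, 0.5, -2.7]
grip_width: 0.248
grasp_force: 59.2
```

```bash
python3 - <<'E'
from h import *
S=np.array([.5528,.0469]); t=np.radians(10.2); X=np.array([np.cos(t),np.sin(t)])
plan([*(S-.0815*X),.047],10.2)
o=manip.get_obs(); print(o["torque"]); im=imaging.camera("wrist"); cv2.imwrite("pics/w3.png",im)
E
```

```text
t 8.55 pos [0.4481 0.0281 0.0467] rot [0.0093 0.0193 0.072 ] off mm [24.913   0.0932 -0.2929] F [ 0.1978  0.4517 -2.7291] q [ 0.3131  0.2113 -0.5094  2.0899  0.1343  0.8714 -1.6651]
[ 0.0202 -0.0009 -0.0134]
```

View pics/w3.png

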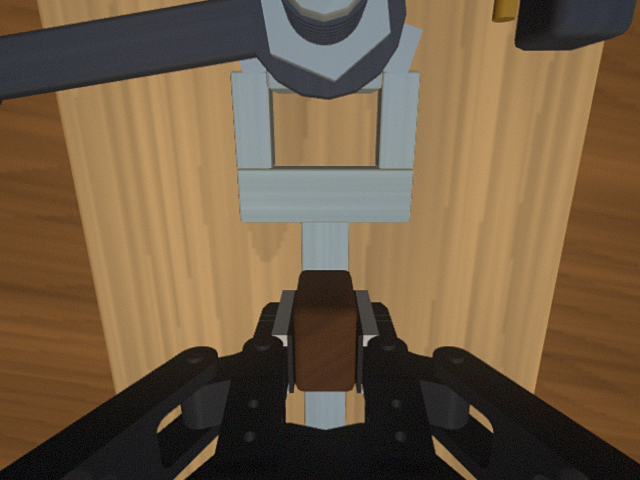

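The nut is between the jaws, centred (its near edge lies at row 90, between 273 and 378), with no contact force. I slide on.

Request:
jog_arm(
  deltas=[
    {"gripper": 0.1,"offset": [0.005,0,0],"rotation": [0,0,0]},
    {"gripper": 0.1,"offset": [0.005,0,0],"rotation": [0,0,0]},
    {"gripper": 0.1,"offset": [0.005,0,0],"rotation": [0,0,0]},
    {"gripper": 0.1,"offset": [0.004,0,0],"rotation": [0,0,0]},
    {"gripper": 0.1,"offset": [0.003,0,0],"rotation": [0,0,0]},
    {"gripper": 0.1,"offset": [0,0,0],"rotation": [0,0,0]},
    {"gripper": 0.1,"offset": [0,0,0],"rotation": [0,0,0]},
    {"gripper": 0.1,"offset": [0,0,0],"rotation": [0,0,0]},
  ],
)

```text
clock: 9.4
position: [0.4698, 0.0321, 0.0467]
ee_rot: [0.996, 0.09, -0.0, 0.0]
ft_force: [-0.1, 0.1, -3.6]
grip_width: 0.247
grasp_force: 59.2
```

```bash
python3 - <<'E'
from h import *
S=np.array([.5528,.0469]); t=np.radians(10.2); X=np.array([np.cos(t),np.sin(t)])
plan([*(S-.0815*X),.047],10.2)
o=manip.get_obs(); print(o["torque"])
E
```

```text
t 9.4 pos [0.4698 0.0321 0.0467] rot [0.0038 0.0161 0.0734] off mm [ 2.8083  0.1528 -0.3016] F [-0.0895  0.0595 -3.5998] q [ 0.2964  0.2562 -0.5022  2.0374  0.1584  0.8849 -1.6844]
[0.0151 0.0009 0.0295]
```

Request:
jog_arm(
  deltas=[
    {"gripper": 0.1,"offset": [0.001,0,0],"rotation": [0,0,0]},
    {"gripper": 0.1,"offset": [0.001,0,0],"rotation": [0,0,0]},
    {"gripper": 0.1,"offset": [0.001,0,0],"rotation": [0,0,0]},
    {"gripper": 0.1,"offset": [0,0,0],"rotation": [0,0,0]},
    {"gripper": 0.1,"offset": [0,0,0],"rotation": [0,0,0]},
    {"gripper": 0.1,"offset": [0,0,0],"rotation": [0,0,0]},
  ],
)

```text
clock: 10.0
position: [0.4729, 0.0327, 0.0468]
ee_rot: [0.996, 0.09, -0.0, 0.0]
ft_force: [1.1, -0.2, -3.5]
grip_width: 0.25
grasp_force: 59.2
```

```bash
python3 - <<'E'
from h import *
S=np.array([.5528,.0469]); t=np.radians(10.2); X=np.array([np.cos(t),np.sin(t)])
plan([*(S-.0815*X),.047],10.2)
E
```

```text
t 10.0 pos [0.4729 0.0327 0.0468] rot [0.0032 0.007  0.0731] off mm [-0.3486  0.155  -0.2493] F [ 1.1046 -0.165  -3.4534] q [ 0.294   0.2623 -0.5012  2.03    0.1615  0.8869 -1.6868]
```

Request:
jog_arm(
  deltas=[
    {"gripper": 0.1,"offset": [0.001,0,0],"rotation": [0,0,0]},
    {"gripper": 0.1,"offset": [0,0,0],"rotation": [0,0,0]},
    {"gripper": 0.1,"offset": [0.0005,0,0],"rotation": [0,0,0]},
    {"gripper": 0.1,"offset": [0,0,0],"rotation": [0,0,0]},
    {"gripper": 0.1,"offset": [0,0,0],"rotation": [0,0,0]},
  ],
)

```text
clock: 10.5
position: [0.4744, 0.033, 0.0468]
ee_rot: [0.996, 0.09, 0.0, 0.0]
ft_force: [0.1, 1.3, -3.2]
grip_width: 0.251
grasp_force: 59.2
```

```bash
python3 - <<'E'
from h import *
S=np.array([.5528,.0469]); t=np.radians(10.2); X=np.array([np.cos(t),np.sin(t)])
plan([*(S-.0815*X),.047],10.2)
E
```

```text
t 10.5 pos [0.4744 0.033  0.0468] rot [ 0.0038 -0.0003  0.0731] off mm [-1.909   0.1581 -0.2221] F [ 0.0625  1.2819 -3.183 ] q [ 0.2928  0.2653 -0.5007  2.0263  0.1631  0.8878 -1.688 ]
```

Request:
jog_arm(
  deltas=[
    {"gripper": 0.1,"offset": [0.001,0,0],"rotation": [0,0,0]},
    {"gripper": 0.1,"offset": [0,0,0],"rotation": [0,0,0]},
    {"gripper": 0.1,"offset": [0.0007,0,0],"rotation": [0,0,0]},
    {"gripper": 0.1,"offset": [0,0,0],"rotation": [0,0,0]},
    {"gripper": 0.1,"offset": [0,0,0],"rotation": [0,0,0]},
  ],
)

```text
clock: 11.0
position: [0.4761, 0.0333, 0.0468]
ee_rot: [0.996, 0.09, -0.0, 0.0]
ft_force: [0.3, -0.3, -3.2]
grip_width: 0.246
grasp_force: 59.3
```

```bash
python3 - <<'E'
from h import *
S=np.array([.5528,.0469]); t=np.radians(10.2); X=np.array([np.cos(t),np.sin(t)])
plan([*(S-.0815*X),.047],10.2)
E
```

```text
t 11.0 pos [0.4761 0.0333 0.0468] rot [0.0017 0.001  0.0731] off mm [-3.6058  0.1611 -0.2482] F [ 0.3306 -0.2955 -3.2185] q [ 0.2915  0.2688 -0.5001  2.0222  0.1648  0.8889 -1.6892]
```

```bash
python3 - <<'E'
from h import *
o=manip.get_obs(); im=imaging.camera("wrist"); cv2.imwrite("pics/w4.png",im); c=cam("wrist",o)
t=np.radians(10.2); X=np.array([np.cos(t),np.sin(t)])
for r in (167.5,221):
    p=onz(c,[(325,r)],.0285)[0]; print(r,p,"ahead of tcp",(p-o["position"][:2])@X)
S=np.array([.5528,.0469])
print("nut near flat bottom",proj(c,[*(S-.02*X),.0285]),"S",proj(c,[*S,.09]))
cv2.imwrite("pics/w4c.png",cv2.resize(im[0:240,180:480],None,fx=2,fy=2,interpolation=cv2.INTER_CUBIC))
E
```

```text
167.5 [0.5334 0.0431] ahead of tcp 0.05815981335676574
221 [0.5121 0.0393] ahead of tcp 0.036452303614748605
nut near flat bottom [[324.3152 168.1828]] S [[323.977  109.7862]]
```

View pics/w4c.png

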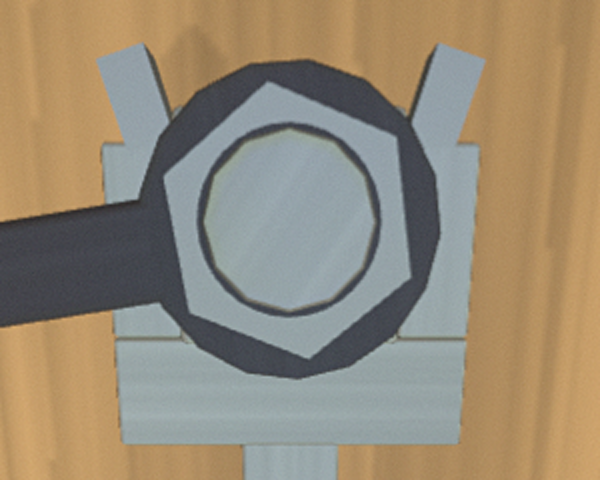

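The back of the jaws (row 167.5) is within about 0.5 mm of the nut's flat. I feel for contact.

Request:
jog_arm(
  deltas=[
    {"gripper": 0.1,"offset": [0.0007,0,0],"rotation": [0,0,0]},
    {"gripper": 0.1,"offset": [0,0,0],"rotation": [0,0,0]},
    {"gripper": 0.1,"offset": [0,0,0],"rotation": [0,0,0]},
  ],
)

```text
clock: 11.35
position: [0.4762, 0.0333, 0.0466]
ee_rot: [0.996, 0.09, -0.001, 0.0]
ft_force: [-4.2, -1.5, -0.2]
grip_width: 0.246
grasp_force: 59.5
```

```bash
python3 - <<'E'
from h import *
plan([.4761,.0333,.0455],10.2)
E
```

```text
t 11.35 pos [0.4762 0.0333 0.0466] rot [0.0069 0.0769 0.0725] off mm [-0.0884 -0.0457  1.0506] F [-4.2358 -1.5094 -0.188 ] q [ 0.2909  0.2701 -0.4998  2.0211  0.1654  0.8902 -1.6898]
```

Contact at 4.5 N, so it is fully home. I lower it onto the board, release and rise.

Request:
jog_arm(
  deltas=[
    {"gripper": 0.1,"offset": [-0.0004,0,0.001],"rotation": [0,0,0]},
    {"gripper": 0.1,"offset": [0,0,0.0005],"rotation": [0,0,0]},
    {"gripper": 0.1,"offset": [0,0,0],"rotation": [0,0,0]},
    {"gripper": 0.1,"offset": [0,0,0],"rotation": [0,0,0]},
  ],
)

```text
clock: 11.75
position: [0.4762, 0.0333, 0.0452]
ee_rot: [0.996, 0.09, -0.0, 0.0]
ft_force: [-4.6, -0.4, 0.2]
grip_width: 0.252
grasp_force: 59.6
```

Request:
jog_arm(
  deltas=[
    {"gripper": 0.6,"offset": [0,0,0],"rotation": [0,0,0]},
    {"gripper": 0.6,"offset": [0,0,0],"rotation": [0,0,0]},
    {"gripper": 0.6,"offset": [0,0,0],"rotation": [0,0,0]},
    {"gripper": 0.6,"offset": [0,0,0],"rotation": [0,0,0]},
    {"gripper": 0.6,"offset": [0,0,0],"rotation": [0,0,0]},
    {"gripper": 0.6,"offset": [0,0,-0.005],"rotation": [0,0,0]},
    {"gripper": 0.6,"offset": [0,0,-0.02],"rotation": [0,0,0]},
    {"gripper": 0.6,"offset": [0,0,-0.03],"rotation": [0,0,0]},
    {"gripper": 0.6,"offset": [0,0,-0.035],"rotation": [0,0,0]},
    {"gripper": 0.6,"offset": [0,0,-0.03],"rotation": [0,0,0]},
    {"gripper": 0.6,"offset": [0,0,0],"rotation": [0,0,0]},
    {"gripper": 0.6,"offset": [0,0,0],"rotation": [0,0,0]},
    {"gripper": 0.6,"offset": [0,0,0],"rotation": [0,0,0]},
  ],
)

```text
clock: 13.05
position: [0.4758, 0.0332, 0.1645]
ee_rot: [0.996, 0.09, -0.001, 0.0]
ft_force: [-0.1, 0.1, 0.2]
grip_width: 0.598
grasp_force: 0.0
```

```bash
python3 - <<'E'
from h import *
o=manip.get_obs(); im=imaging.camera("wrist"); cv2.imwrite("pics/w5.png",im); c=cam("wrist",o)
S=np.array([.5528,.0469]); t=np.radians(10.2); M=R.from_rotvec([0,0,t]).as_matrix()
print("S px",proj(c,[*S,.09]))
a=np.radians(108.3); print("peg px at est",proj(c,[*(S+.115*np.array([np.cos(a),np.sin(a)])),.096]), "expected jaw back", proj(c,np.r_[S,0]+M@[-.02,0,.027]))
cv2.imwrite("pics/w5.png",im)
plan([.5167,.1561,.15],108)
E
```

```text
S px [[324.5266 115.6815]]
peg px at est [[103.6278 148.0954]] expected jaw back [[324.5939 147.1745]]
t 13.1 pos [0.4758 0.0333 0.1643] rot [ -0.0957   0.0604 -97.7249] off mm [104.1746  76.9023  14.2878] F [0.5888 0.6389 0.8423] q [ 0.3327  0.1052 -0.5209  1.9155  0.0573  1.1371 -1.6014]
```

View pics/w5.png

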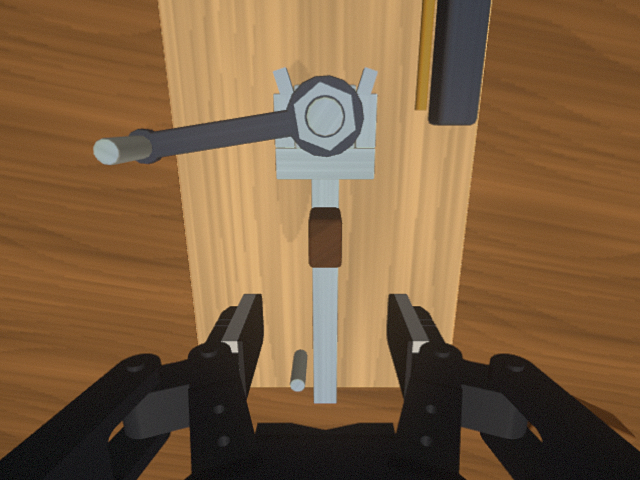

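Spanner home and straight beside the post, released; peg top at (107,151), post top at (298,385).

```bash
python3 - <<'E'
from h import *
o=manip.get_obs(); c=cam("wrist",o); S=np.array([.5528,.0469])
p=onz(c,[(107,151.5)],.096)[0]; d=p-S; a=np.arctan2(d[1],d[0]); print(p,np.linalg.norm(d),np.degrees(a))
p=S+.115*d/np.linalg.norm(d); print(p); plan([*p,.13],np.degrees(a))
E
```

```text
[0.5152 0.1543] 0.11379784881772735 109.30539357581523
[0.5148 0.1554]
t 13.1 pos [0.4758 0.0333 0.1643] rot [ -0.0967   0.0595 -99.0303] off mm [102.4011  77.2238  34.2878] F [0.5888 0.6389 0.8423] q [ 0.3327  0.1052 -0.5209  1.9155  0.0573  1.1371 -1.6014]
```

Request:
jog_arm(
  deltas=[
    {"gripper": 0.4,"offset": [0,0,0],"rotation": [0,0,-8.25]},
    {"gripper": 0.4,"offset": [0,0,0],"rotation": [0,0,-8.25]},
    {"gripper": 0.4,"offset": [0,0,0],"rotation": [0,0,-8.25]},
    {"gripper": 0.4,"offset": [0,0,0],"rotation": [0,0,-8.25]},
    {"gripper": 0.4,"offset": [0,0,0],"rotation": [0,0,-8.25]},
    {"gripper": 0.4,"offset": [0,0,0],"rotation": [0,0,-8.25]},
    {"gripper": 0.4,"offset": [0,0,0],"rotation": [0,0,-8.25]},
    {"gripper": 0.4,"offset": [0,0,0],"rotation": [0,0,-8.25]},
    {"gripper": 0.4,"offset": [0,0,0],"rotation": [0,0,-8.25]},
    {"gripper": 0.4,"offset": [0,0,0],"rotation": [0,0,-8.25]},
    {"gripper": 0.4,"offset": [0,0,0],"rotation": [0,0,-8.25]},
    {"gripper": 0.4,"offset": [0,0,0],"rotation": [0,0,-8.25]},
    {"gripper": 0.4,"offset": [0.025,0.019,0],"rotation": [0,0,0]},
    {"gripper": 0.4,"offset": [0.025,0.019,0],"rotation": [0,0,0]},
    {"gripper": 0.4,"offset": [0.025,0.019,0],"rotation": [0,0,0]},
    {"gripper": 0.4,"offset": [0.027,0.02,0],"rotation": [0,0,0]},
    {"gripper": 0.4,"offset": [0,0,0.02],"rotation": [0,0,0]},
    {"gripper": 0.4,"offset": [0,0,0],"rotation": [0,0,0]},
    {"gripper": 0.4,"offset": [0,0,0],"rotation": [0,0,0]},
    {"gripper": 0.4,"offset": [0,0,0],"rotation": [0,0,0]},
  ],
)

```text
clock: 15.1
position: [0.5156, 0.1542, 0.1456]
ee_rot: [0.579, 0.815, -0.0, 0.0]
ft_force: [0.4, -0.3, -0.2]
grip_width: 0.399
grasp_force: 0.0
```

```bash
python3 - <<'E'
from h import *
plan([.5148,.1554,.078],109.3)
o=manip.get_obs(); im=imaging.camera("wrist"); cv2.imwrite("pics/w6.png",im); c=cam("wrist",o)
print("peg exp top",proj(c,[.5148,.1554,.096]),"S",proj(c,[.5528,.0469,.09]))
E
```

```text
t 15.1 pos [0.5156 0.1542 0.1456] rot [-0.0015  0.0228 -0.0928] off mm [ 1.3467 -0.3476 67.6381] F [ 0.4221 -0.321  -0.2251] q [ 0.2223  0.2939 -0.6886  1.782   0.2046  1.1382 -0.1964]
peg exp top [[325.0478 271.4545]] S [[325.4262 439.5857]]
```

View pics/w6.png

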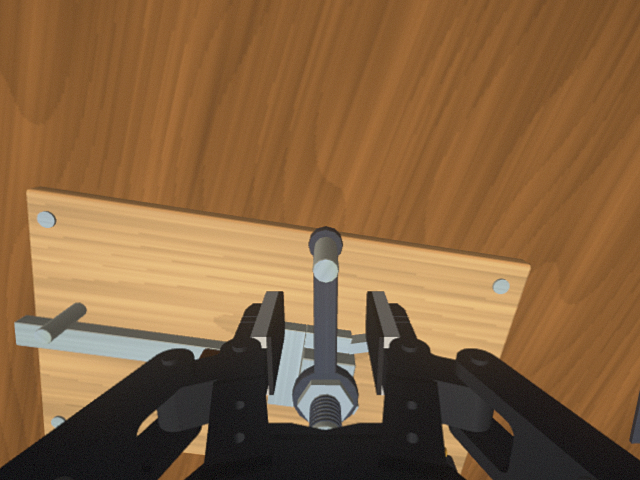

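Peg top at (325,271), exactly as expected and centred between the fingers. I descend and narrow the cage.

Request:
jog_arm(
  deltas=[
    {"gripper": 0.4,"offset": [0.0013,-0.0003,0.015],"rotation": [0,0,0]},
    {"gripper": 0.4,"offset": [0,0,0.02],"rotation": [0,0,0]},
    {"gripper": 0.4,"offset": [0,0,0.02],"rotation": [0,0,0]},
    {"gripper": 0.4,"offset": [0,0,0.0125],"rotation": [0,0,0]},
    {"gripper": 0.27,"offset": [0,0,0],"rotation": [0,0,0]},
    {"gripper": 0.27,"offset": [0,0,0],"rotation": [0,0,0]},
    {"gripper": 0.27,"offset": [0,0,0],"rotation": [0,0,0]},
    {"gripper": 0.27,"offset": [0,0,0],"rotation": [0,0,0]},
  ],
  newtons=20,
)

```text
clock: 15.95
position: [0.5153, 0.1563, 0.0787]
ee_rot: [0.579, 0.815, 0.0, 0.001]
ft_force: [0.0, -0.5, -0.9]
grip_width: 0.278
grasp_force: 0.0
```

Request:
jog_arm(
  deltas=[
    {"gripper": 0.27,"offset": [0,0.003,0],"rotation": [0,0,0]},
    {"gripper": 0.27,"offset": [0,0.003,0],"rotation": [0,0,0]},
    {"gripper": 0.27,"offset": [-0.0001,0.004,0],"rotation": [0,0,2]},
    {"gripper": 0.27,"offset": [-0.0001,0.006,0],"rotation": [0,0,3]},
    {"gripper": 0.27,"offset": [-0.0003,0.008,0],"rotation": [0,0,4]},
    {"gripper": 0.27,"offset": [-0.0003,0.008,0],"rotation": [0,0,4]},
    {"gripper": 0.27,"offset": [-0.0003,0.008,0],"rotation": [0,0,4]},
    {"gripper": 0.27,"offset": [0,0,0],"rotation": [0,0,0]},
    {"gripper": 0.27,"offset": [0,0,0],"rotation": [0,0,0]},
    {"gripper": 0.27,"offset": [0,0,0],"rotation": [0,0,0]},
  ],
)

```text
clock: 16.95
position: [0.5534, 0.1646, 0.0778]
ee_rot: [0.692, 0.722, -0.0, -0.0]
ft_force: [-0.9, -0.0, 0.2]
grip_width: 0.273
grasp_force: 0.0
```

```bash
cat >> h.py <<'E'
def arc(adv=0):
    o=manip.get_obs(); S=np.array([.5528,.0469]); d=o["position"][:2]-S; a=np.arctan2(d[1],d[0])
    B=R.from_quat(o["ee_rot"]).inv(); x=R.from_quat(o["ee_rot"]).as_matrix()[:,0]
    print("t",round(o["clock"],2),"r",np.linalg.norm(d),"ang",np.degrees(a),"yaw",np.degrees(np.arctan2(x[1],x[0])),"z",o["position"][2],"Ftool",B.apply(o["ft_force"]),"q",o["joint_pos"],"gw",o["grip_width"],o["grasp_force"])
E
python3 -c "
from h import *
arc()"
```

```text
t 16.95 r 0.11767301702222988 ang 89.69842018793157 yaw 92.38060758129508 z 0.07778691128051576 Ftool [ 0.0132 -0.8833 -0.158 ] q [ 0.1148  0.4434 -0.5897  1.7428  0.2802  1.0404 -0.5319] gw 0.27264674979052284 0.0
```

Request:
jog_arm(
  deltas=[
    {"gripper": 0.27,"offset": [-0.0013,0.006,0],"rotation": [0,0,3]},
    {"gripper": 0.27,"offset": [-0.0013,0.008,0],"rotation": [0,0,4]},
    {"gripper": 0.27,"offset": [-0.0003,0.008,0],"rotation": [0,0,4]},
    {"gripper": 0.27,"offset": [-0.0003,0.008,0],"rotation": [0,0,4]},
    {"gripper": 0.27,"offset": [-0.0003,0.008,0],"rotation": [0,0,4]},
    {"gripper": 0.27,"offset": [-0.0003,0.008,0],"rotation": [0,0,4]},
    {"gripper": 0.27,"offset": [-0.0003,0.008,0],"rotation": [0,0,4]},
    {"gripper": 0.27,"offset": [-0.0003,0.008,0],"rotation": [0,0,4]},
    {"gripper": 0.27,"offset": [-0.0003,0.008,0],"rotation": [0,0,4]},
    {"gripper": 0.27,"offset": [-0.0002,0.006,0],"rotation": [0,0,3]},
    {"gripper": 0.27,"offset": [0,0,0],"rotation": [0,0,0]},
    {"gripper": 0.27,"offset": [0,0,0],"rotation": [0,0,0]},
    {"gripper": 0.27,"offset": [0,0,0],"rotation": [0,0,0]},
  ],
)

```text
clock: 18.25
position: [0.6248, 0.1409, 0.0779]
ee_rot: [0.889, 0.457, 0.0, -0.0]
ft_force: [0.2, -0.5, 0.5]
grip_width: 0.271
grasp_force: 0.0
```

```bash
python3 -c "
from h import *
arc()"
```

```text
t 18.25 r 0.11845652221383901 ang 52.554218286316214 yaw 54.38915041570746 z 0.07786678546429562 Ftool [-0.2927  0.5166 -0.4959] q [ 0.0309  0.5362 -0.4286  1.5736  0.2424  1.0848 -1.0799] gw 0.27124929230698386 0.0
```

Request:
jog_arm(
  deltas=[
    {"gripper": 0.27,"offset": [-0.0012,0.004,0],"rotation": [0,0,2]},
    {"gripper": 0.27,"offset": [-0.0012,0.004,0],"rotation": [0,0,2]},
    {"gripper": 0.27,"offset": [-0.0012,0.004,0],"rotation": [0,0,2]},
    {"gripper": 0.27,"offset": [-0.0001,0.004,0],"rotation": [0,0,2]},
    {"gripper": 0.27,"offset": [-0.0001,0.003,0],"rotation": [0,0,1.5]},
    {"gripper": 0.27,"offset": [0,0,0],"rotation": [0,0,0]},
    {"gripper": 0.27,"offset": [0,0,0],"rotation": [0,0,0]},
  ],
)

```text
clock: 18.95
position: [0.6376, 0.1253, 0.0777]
ee_rot: [0.925, 0.381, -0.0, 0.0]
ft_force: [1.3, -0.5, 0.6]
grip_width: 0.271
grasp_force: 0.0
```

```bash
python3 -c "
from h import *
arc()"
```

```text
t 18.95 r 0.11547560778062206 ang 42.77385347994583 yaw 44.778202413893304 z 0.07773238778902407 Ftool [ 0.551   1.2923 -0.5831] q [ 0.0259  0.5477 -0.3889  1.5484  0.225   1.0899 -1.2054] gw 0.2705925552440702 0.0
```

Request:
jog_arm(
  deltas=[
    {"gripper": 0.27,"offset": [0,0.002,0],"rotation": [0,0,1]},
    {"gripper": 0.27,"offset": [0,0.002,0],"rotation": [0,0,1]},
    {"gripper": 0.27,"offset": [0,0.002,0],"rotation": [0,0,1]},
    {"gripper": 0.27,"offset": [0,0,0],"rotation": [0,0,0]},
    {"gripper": 0.27,"offset": [0,0,0],"rotation": [0,0,0]},
  ],
)

```text
clock: 19.45
position: [0.6418, 0.1211, 0.0778]
ee_rot: [0.934, 0.357, 0.0, 0.0]
ft_force: [0.4, -0.3, -0.7]
grip_width: 0.273
grasp_force: 0.0
```

```bash
python3 -c "
from h import *
arc()"
```

```text
t 19.45 r 0.1158349930670718 ang 39.8251813857675 yaw 41.77140894938224 z 0.07779389103149893 Ftool [0.0893 0.4281 0.738 ] q [ 0.0235  0.5521 -0.3767  1.5393  0.2194  1.0919 -1.2455] gw 0.27268829939869893 0.0
```

Request:
jog_arm(
  deltas=[
    {"gripper": 0.27,"offset": [0,0.0015,0],"rotation": [0,0,0.7]},
    {"gripper": 0.27,"offset": [0,0.0015,0],"rotation": [0,0,0.7]},
    {"gripper": 0.27,"offset": [0,0.001,0],"rotation": [0,0,0.5]},
    {"gripper": 0.27,"offset": [0,0,0],"rotation": [0,0,0]},
    {"gripper": 0.27,"offset": [0,0,0],"rotation": [0,0,0]},
  ],
)

```text
clock: 19.95
position: [0.6444, 0.1181, 0.0778]
ee_rot: [0.94, 0.341, 0.0, 0.0]
ft_force: [-0.8, 0.3, -0.5]
grip_width: 0.27
grasp_force: 0.1
```

```bash
python3 -c "
from h import *
arc()
im=imaging.camera('wrist'); cv2.imwrite('pics/w7.png',im)"
```

```text
t 19.95 r 0.11599685753679641 ang 37.85726093192577 yaw 39.87424495260489 z 0.07782121200780075 Ftool [-0.3977 -0.7134  0.537 ] q [ 0.0224  0.5548 -0.369   1.5336  0.2159  1.0933 -1.2704] gw 0.27019331145475883 0.08450763300061226
```

View pics/w7.png

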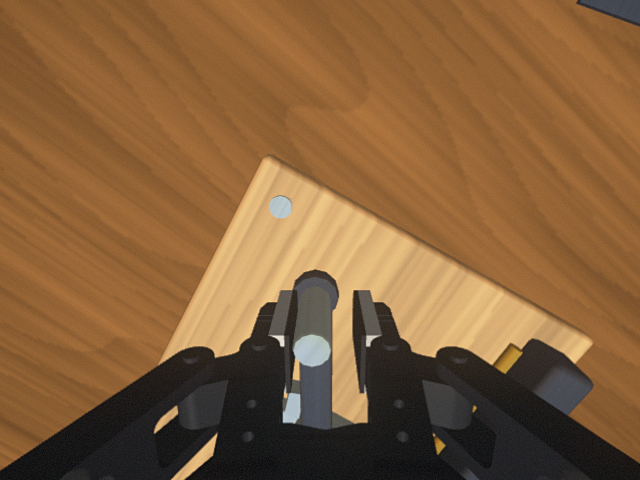

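The peg sits in the cage at (311,350), against the trailing (left) pad, as intended. I continue to the stop.

Request:
jog_arm(
  deltas=[
    {"gripper": 0.27,"offset": [0,0.001,0],"rotation": [0,0,0.5]},
    {"gripper": 0.27,"offset": [0,0.001,0],"rotation": [0,0,0.5]},
    {"gripper": 0.27,"offset": [0,0,0],"rotation": [0,0,0]},
    {"gripper": 0.27,"offset": [0,0,0],"rotation": [0,0,0]},
  ],
)

```text
clock: 20.4
position: [0.6456, 0.1165, 0.0778]
ee_rot: [0.943, 0.333, 0.0, 0.0]
ft_force: [0.2, -0.3, 0.1]
grip_width: 0.265
grasp_force: 0.2
```

Request:
jog_arm(
  deltas=[
    {"gripper": 0.27,"offset": [0,0.001,0],"rotation": [0,0,0.5]},
    {"gripper": 0.27,"offset": [0,0.001,0],"rotation": [0,0,0.5]},
    {"gripper": 0.27,"offset": [0,0,0],"rotation": [0,0,0]},
    {"gripper": 0.27,"offset": [0,0,0],"rotation": [0,0,0]},
  ],
)

```text
clock: 20.8
position: [0.6469, 0.115, 0.0778]
ee_rot: [0.946, 0.324, 0.0, 0.0]
ft_force: [-0.6, -0.3, 0.4]
grip_width: 0.269
grasp_force: 0.1
```

```bash
python3 -c "
from h import *
arc()"
```

```text
t 20.8 r 0.11616206154394404 ang 35.8882478946558 yaw 37.870191600389596 z 0.07782153953109079 Ftool [-0.6199 -0.1535 -0.379 ] q [ 0.0213  0.5574 -0.3609  1.5281  0.212   1.0945 -1.2969] gw 0.26874580625941824 0.14180980157107115
```

Request:
jog_arm(
  deltas=[
    {"gripper": 0.27,"offset": [0,0.001,0],"rotation": [0,0,0.5]},
    {"gripper": 0.27,"offset": [0,0.001,0],"rotation": [0,0,0.5]},
    {"gripper": 0.27,"offset": [0,0,0],"rotation": [0,0,0]},
  ],
)

```text
clock: 21.1
position: [0.6481, 0.1134, 0.0778]
ee_rot: [0.949, 0.316, 0.0, 0.0]
ft_force: [-1.4, -0.6, 0.3]
grip_width: 0.271
grasp_force: 0.3
```

Request:
jog_arm(
  deltas=[
    {"gripper": 0.27,"offset": [0,0.001,0],"rotation": [0,0,0.5]},
    {"gripper": 0.27,"offset": [0,0.001,0],"rotation": [0,0,0.5]},
    {"gripper": 0.27,"offset": [0,0,0],"rotation": [0,0,0]},
  ],
)

```text
clock: 21.4
position: [0.6491, 0.1118, 0.0777]
ee_rot: [0.951, 0.308, -0.0, 0.0]
ft_force: [-2.0, 0.0, -0.2]
grip_width: 0.271
grasp_force: 0.7
```

```bash
python3 -c "
from h import *
arc()"
```

```text
t 21.4 r 0.11618977348962237 ang 33.984954259442596 yaw 35.84263526464015 z 0.07773055544826679 Ftool [-1.6346 -1.2229  0.1776] q [ 0.0202  0.5599 -0.3528  1.5232  0.2079  1.0959 -1.3237] gw 0.2711517205558503 0.7346793450415134
```

Request:
jog_arm(
  deltas=[
    {"gripper": 0.27,"offset": [0,0.001,0],"rotation": [0,0,0.5]},
    {"gripper": 0.27,"offset": [0,0.0005,0],"rotation": [0,0,0.2]},
    {"gripper": 0.27,"offset": [0,0,0],"rotation": [0,0,0]},
    {"gripper": 0.27,"offset": [0,0,0],"rotation": [0,0,0]},
  ],
)

```text
clock: 21.8
position: [0.65, 0.1107, 0.0778]
ee_rot: [0.953, 0.302, -0.0, 0.0]
ft_force: [-2.6, 0.4, 0.2]
grip_width: 0.269
grasp_force: 0.9
```

```bash
python3 -c "
from h import *
arc()
im=imaging.camera('top'); c=cam('top'); cv2.imwrite('pics/t8.png',im)
hsv=cv2.cvtColor(im,cv2.COLOR_BGR2HSV); st=((hsv[...,1]<45)&(hsv[...,2]>130)).astype(np.uint8)
ys,xs=np.nonzero(st[200:350,280:350]); Q=onz(c,np.c_[xs+280,ys+200],.027)
S=np.array([.5528,.0469]); t=np.radians(10.2); J=(Q-S)@np.array([[np.cos(t),-np.sin(t)],[np.sin(t),np.cos(t)]])
for a in range(-250,-60,20):
    m=(J[:,0]*1e3>a)&(J[:,0]*1e3<a+20)&(abs(J[:,1])<.04); print(a,m.sum(),J[m,1].mean()*1e3 if m.any() else '',J[m,1].min() if m.any() else '')
"
```

```text
t 21.8 r 0.11627790478020432 ang 33.26849090423449 yaw 35.1773513068095 z 0.07775611917790304 Ftool [-1.8899 -1.7992 -0.2453] q [ 0.02    0.5607 -0.3501  1.5214  0.2066  1.0962 -1.3323] gw 0.2685768358368703 0.8662143163383007
-250 0  
-230 0  
-210 0  
-190 0  
-170 0  
-150 2 15.869426755660339 0.014648366978947851
-130 0  
-110 0  
-90 0  
-70 0
```

```bash
python3 - <<'E'
from h import *
S=np.array([.5528,.0469,0]); M=R.from_rotvec([0,0,np.radians(10.2)]).as_matrix()
ys=np.arange(-24,31,3)
for n in("top","side"):
    im=imaging.camera(n) ; c=cam(n); s=cv2.GaussianBlur(cv2.cvtColor(im,cv2.COLOR_BGR2HSV),(3,3),0)[...,1]
    print(n,ys)
    for x in(-235,-225,-170,-150,-120):
        px=proj(c,[S+M@[x/1e3,y/1e3,.027] for y in ys]).round().astype(int); print(x,[int(s[b,a]) for a,b in px])
E
```

```text
top [-24 -21 -18 -15 -12  -9  -6  -3   0   3   6   9  12  15  18  21  24  27
  30]
-235 [48, 48, 48, 49, 49, 49, 50, 51, 50, 51, 52, 53, 54, 54, 54, 54, 54, 59, 86]
-225 [48, 49, 49, 49, 49, 49, 49, 50, 51, 52, 53, 53, 54, 55, 56, 55, 54, 60, 73]
-170 [50, 50, 50, 52, 52, 52, 53, 54, 54, 54, 55, 55, 55, 55, 55, 56, 58, 70, 82]
-150 [52, 53, 53, 53, 53, 53, 54, 55, 55, 55, 60, 62, 54, 40, 40, 80, 86, 88, 86]
-120 [85, 86, 86, 88, 88, 87, 88, 85, 78, 58, 60, 52, 50, 50, 51, 51, 52, 52, 52]
side [-24 -21 -18 -15 -12  -9  -6  -3   0   3   6   9  12  15  18  21  24  27
  30]
-235 [127, 128, 128, 123, 111, 81, 45, 45, 26, 24, 27, 13, 18, 30, 48, 72, 99, 99, 120]
-225 [83, 84, 82, 83, 81, 67, 40, 18, 10, 10, 9, 10, 11, 13, 23, 43, 66, 81, 84]
-170 [84, 84, 85, 83, 69, 69, 37, 16, 10, 10, 10, 10, 13, 14, 24, 45, 68, 81, 84]
-150 [85, 85, 85, 84, 79, 60, 26, 12, 9, 9, 9, 10, 10, 17, 35, 57, 75, 83, 83]
-120 [85, 85, 84, 84, 76, 50, 23, 11, 10, 10, 10, 10, 11, 19, 37, 62, 79, 84, 84]
```

The side view shows the handle leaning on the post (about 0.03 rad), so the jam nut is now at its stop. I build the push up to 12 N.

Request:
jog_arm(
  deltas=[
    {"gripper": 0.27,"offset": [0,0.0007,0],"rotation": [0,0,0.2]},
    {"gripper": 0.27,"offset": [0,0.0007,0],"rotation": [0,0,0.2]},
    {"gripper": 0.27,"offset": [0,0,0],"rotation": [0,0,0]},
    {"gripper": 0.27,"offset": [0,0,0],"rotation": [0,0,0]},
  ],
)

```text
clock: 22.35
position: [0.6506, 0.11, 0.0777]
ee_rot: [0.954, 0.299, -0.0, -0.0]
ft_force: [-4.9, 2.3, 0.8]
grip_width: 0.268
grasp_force: 2.3
```

```bash
python3 -c "
from h import *
arc()"
```

```text
t 22.35 r 0.11634811220799027 ang 32.83245852528479 yaw 34.79840707774317 z 0.07769284663885444 Ftool [-2.7072 -4.644  -0.749 ] q [ 0.0202  0.5616 -0.3487  1.5199  0.2055  1.0969 -1.3367] gw 0.2682965645643777 2.3448407649993896
```

Request:
jog_arm(
  deltas=[
    {"gripper": 0.27,"offset": [0,0.0007,0],"rotation": [0,0,0]},
    {"gripper": 0.27,"offset": [0,0.0007,0],"rotation": [0,0,0]},
    {"gripper": 0.27,"offset": [0,0,0],"rotation": [0,0,0]},
    {"gripper": 0.27,"offset": [0,0,0],"rotation": [0,0,0]},
  ],
)

```text
clock: 22.75
position: [0.6511, 0.1094, 0.0777]
ee_rot: [0.954, 0.299, -0.0, -0.001]
ft_force: [-6.1, 3.6, 0.6]
grip_width: 0.27
grasp_force: 3.2
```

```bash
python3 -c "
from h import *
arc()"
```

```text
t 22.75 r 0.11646319336472599 ang 32.43675211896164 yaw 34.82569139259449 z 0.07766019189363456 Ftool [-2.9114 -6.4155 -0.6147] q [ 0.0214  0.5627 -0.3487  1.5183  0.2051  1.0976 -1.3346] gw 0.26999933865376796 3.1701260805130005
```

Request:
jog_arm(
  deltas=[
    {"gripper": 0.27,"offset": [-0.0003,0.001,0],"rotation": [0,0,0]},
    {"gripper": 0.27,"offset": [-0.0003,0.001,0],"rotation": [0,0,0]},
    {"gripper": 0.27,"offset": [0,0,0],"rotation": [0,0,0]},
    {"gripper": 0.27,"offset": [0,0,0],"rotation": [0,0,0]},
  ],
)

```text
clock: 23.15
position: [0.6515, 0.1086, 0.0777]
ee_rot: [0.954, 0.3, -0.0, -0.001]
ft_force: [-6.0, 6.3, 0.8]
grip_width: 0.273
grasp_force: 4.5
```

```bash
python3 -c "
from h import *
arc()"
```

```text
t 23.15 r 0.11642955729546874 ang 31.99930724646533 yaw 34.87811727116062 z 0.07771982257688745 Ftool [-1.3279 -8.6534 -0.7651] q [ 0.0235  0.5632 -0.3491  1.5174  0.204   1.0977 -1.3313] gw 0.27338613726412864 4.505563974380493
```

Request:
jog_arm(
  deltas=[
    {"gripper": 0.27,"offset": [-0.0002,0.001,0],"rotation": [0,0,0]},
    {"gripper": 0.27,"offset": [-0.0002,0.001,0],"rotation": [0,0,0]},
    {"gripper": 0.27,"offset": [0,0.0005,0],"rotation": [0,0,0]},
    {"gripper": 0.27,"offset": [0,0,0],"rotation": [0,0,0]},
    {"gripper": 0.27,"offset": [0,0,0],"rotation": [0,0,0]},
    {"gripper": 0.27,"offset": [0,0,0],"rotation": [0,0,0]},
  ],
)

```text
clock: 23.75
position: [0.6522, 0.1079, 0.0777]
ee_rot: [0.954, 0.3, -0.0, -0.002]
ft_force: [-7.7, 10.0, 0.3]
grip_width: 0.271
grasp_force: 6.4
```

```bash
python3 -c "
from h import *
arc()"
```

```text
t 23.75 r 0.11656977618070183 ang 31.53799774561819 yaw 34.948830020233835 z 0.07766614916717356 Ftool [ -0.5693 -12.5928  -0.2889] q [ 0.0257  0.5646 -0.3496  1.5155  0.2028  1.0985 -1.3273] gw 0.27082285957564645 6.3822367787361145
```

12.6 N: hold it.

Request:
jog_arm(
  deltas=[
    {"gripper": 0.27,"offset": [0,0,0],"rotation": [0,0,0]},
    {"gripper": 0.27,"offset": [0,0,0],"rotation": [0,0,0]},
    {"gripper": 0.27,"offset": [0,0,0],"rotation": [0,0,0]},
    {"gripper": 0.27,"offset": [0,0,0],"rotation": [0,0,0]},
    {"gripper": 0.27,"offset": [0,0,0],"rotation": [0,0,0]},
    {"gripper": 0.27,"offset": [0,0,0],"rotation": [0,0,0]},
    {"gripper": 0.27,"offset": [0,0,0],"rotation": [0,0,0]},
    {"gripper": 0.27,"offset": [0,0,0],"rotation": [0,0,0]},
    {"gripper": 0.27,"offset": [0,0,0],"rotation": [0,0,0]},
    {"gripper": 0.27,"offset": [0,0,0],"rotation": [0,0,0]},
  ],
)

```text
clock: 24.75
position: [0.6521, 0.1079, 0.0777]
ee_rot: [0.954, 0.3, -0.0, -0.002]
ft_force: [-7.5, 10.7, 1.6]
grip_width: 0.266
grasp_force: 6.4
```

```bash
python3 -c "
from h import *
arc()"
```

```text
t 24.75 r 0.1165435131365865 ang 31.541766303856036 yaw 34.952363037665336 z 0.07766759192603227 Ftool [ -0.038  -13.0833  -1.5463] q [ 0.0257  0.5646 -0.3496  1.5155  0.2028  1.0985 -1.3273] gw 0.26598804732164333 6.381181329488754
```

Request:
jog_arm(
  deltas=[
    {"gripper": 0.27,"offset": [0,-0.0015,0],"rotation": [0,0,0]},
    {"gripper": 0.27,"offset": [0,-0.0015,0],"rotation": [0,0,0]},
    {"gripper": 0.27,"offset": [0,-0.0015,0],"rotation": [0,0,0]},
    {"gripper": 0.27,"offset": [0,-0.0015,0],"rotation": [0,0,0]},
    {"gripper": 0.27,"offset": [0,-0.0015,0],"rotation": [0,0,0]},
    {"gripper": 0.27,"offset": [0,-0.001,0],"rotation": [0,0,0]},
    {"gripper": 0.45,"offset": [0,0,0],"rotation": [0,0,0]},
    {"gripper": 0.45,"offset": [0,0,0],"rotation": [0,0,0]},
    {"gripper": 0.45,"offset": [0,0,0],"rotation": [0,0,0]},
    {"gripper": 0.45,"offset": [0,0,0],"rotation": [0,0,0]},
  ],
)

```text
clock: 25.75
position: [0.6486, 0.1109, 0.0778]
ee_rot: [0.954, 0.299, 0.0, 0.0]
ft_force: [-1.4, -0.5, -0.5]
grip_width: 0.452
grasp_force: 0.0
```

```bash
python3 -c "
from h import *
arc()"
```

```text
t 25.75 r 0.11523311626128728 ang 33.730290782224905 yaw 34.76036894721997 z 0.07777861483530751 Ftool [-1.4224 -0.4308  0.4717] q [ 0.0191  0.5578 -0.3493  1.5256  0.2055  1.0945 -1.34  ] gw 0.45240391408349745 0.0
```

Free of the peg. I rise straight up and check the result.

Request:
jog_arm(
  deltas=[
    {"gripper": 0.45,"offset": [0,0,-0.01],"rotation": [0,0,0]},
    {"gripper": 0.45,"offset": [0,0,-0.02],"rotation": [0,0,0]},
    {"gripper": 0.45,"offset": [0,0,-0.03],"rotation": [0,0,0]},
    {"gripper": 0.45,"offset": [0,0,-0.04],"rotation": [0,0,0]},
    {"gripper": 0.45,"offset": [-0.03,0,-0.02],"rotation": [0,0,0]},
    {"gripper": 0.45,"offset": [-0.03,0,0],"rotation": [0,0,0]},
    {"gripper": 0.45,"offset": [-0.03,0,0],"rotation": [0,0,0]},
    {"gripper": 0.45,"offset": [-0.03,0,0],"rotation": [0,0,0]},
    {"gripper": 0.45,"offset": [0,0,0],"rotation": [0,0,0]},
    {"gripper": 0.45,"offset": [0,0,0],"rotation": [0,0,0]},
    {"gripper": 0.45,"offset": [0,0,0],"rotation": [0,0,0]},
  ],
)

```text
clock: 26.85
position: [0.5506, 0.0434, 0.1983]
ee_rot: [0.954, 0.299, 0.001, -0.0]
ft_force: [0.1, 0.5, 0.6]
grip_width: 0.448
grasp_force: 0.0
```

```bash
python3 - <<'E'
from h import *
S=np.array([.5528,.0469,0]); M=R.from_rotvec([0,0,np.radians(10.2)]).as_matrix()
c=cam("side"); im=imaging.camera("side"); s=cv2.GaussianBlur(cv2.cvtColor(im,cv2.COLOR_BGR2HSV),(3,3),0)[...,1]
for x in(-235,-225,-170,-150,-120):
    px=proj(c,[S+M@[x/1e3,y/1e3,.027] for y in np.arange(-24,31,3)]).round().astype(int); print(x,[int(s[b,a]) for a,b in px])
a=cv2.imread("pics/side0.png"); d=cv2.absdiff(a,im).max(2)
o=manip.get_obs(); w=imaging.camera("wrist"); cw=cam("wrist",o)
hs=cv2.cvtColor(w,cv2.COLOR_BGR2HSV)
for g in range(20,52,2):
    t=np.radians(g); p=S+[.115*np.cos(t),.115*np.sin(t),.096]; q=proj(cw,p)[0].round().astype(int); print(g,q,hs[q[1],q[0]] if 0<=q[1]<480 and 0<=q[0]<640 else '')
# bystanders: changes in the side view near tin and reed block
for n,(x0,y0,x1,y1) in dict(tin=(280,158,308,192),reed=(420,210,458,242),stone=(175,238,222,262),dark=(222,366,285,397)).items(): print(n,d[y0:y1,x0:x1].max())
E
```

```text
-235 [127, 127, 127, 122, 110, 78, 42, 42, 23, 22, 25, 12, 14, 23, 41, 69, 98, 98, 118]
-225 [83, 83, 82, 83, 81, 67, 41, 19, 11, 10, 10, 9, 10, 12, 20, 40, 65, 80, 83]
-170 [84, 83, 84, 82, 68, 68, 37, 16, 10, 10, 10, 10, 13, 15, 25, 44, 67, 80, 83]
-150 [84, 85, 85, 85, 80, 62, 29, 13, 10, 10, 10, 10, 11, 18, 35, 58, 75, 83, 83]
-120 [85, 85, 85, 85, 77, 50, 24, 11, 9, 10, 10, 10, 11, 19, 37, 61, 78, 83, 83]
20 [374  47] [ 17 116 196]
22 [367  45] [ 17 118 217]
24 [360  44] [ 18 122 200]
26 [353  42] [ 17 116 213]
28 [346  41] [ 17 118 199]
30 [339  40] [ 17 114 214]
32 [332  40] [ 17  88 171]
34 [325  40] [103  33 186]
36 [318  40] [102  28 182]
38 [310  40] [ 94  22 183]
40 [303  41] [ 17 118 205]
42 [296  41] [ 18 119 223]
44 [289  43] [ 17 119 190]
46 [282  44] [ 17 116 208]
48 [275  46] [ 17 116 202]
50 [268  48] [ 16 120 202]
tin 31
reed 9
stone 11
dark 13
```

```bash
python3 -c "
from workcell import workorder
print(workorder.hand_in())"
```

```text
the job is handed in; nothing more can be done
None
```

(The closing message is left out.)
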